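# Gauge a routed repair pocket and fit the flush patch

## Task

Use the dial depth gauge to find how deep the routed pocket in the painted plank is: put its sprung probe into the pocket, press against the spring until the foot itself bears flat on the plank with 5 to 10 N, hold it still there for a good second to take the reading, and put the gauge back upright on its wooden stand over the hole. Then take the wooden patch whose height suits that depth and push it fully home in the pocket, flush with the plank's face. Do not force the gauge (40 N of the foot on the plank is too much) or tip it over, and leave everything else on the bench where it is.

Things in the scene. Friction and masses are not known exactly. Their poses are not given: they have to be found in the camera images.
- plank: Painted plank 380 x 120 x 45 mm, held fast to the bench between steel bench dogs (two pins at each end), lying on packing strips that lift it 1 to 13 mm off the bench. Origin: centre of its underside; x along its length, z up; its face is 45 mm above the origin.
- pocket (a point): Centre of the mouth of the routed pocket, level with the plank's face, 20 mm from the plank's middle towards its -x end; axes as the plank. Pocket 80 mm long (x), 15 mm wide (y), 1.5 mm chamfer round the mouth, flat bare-wood floor. Its depth is about 12.5, 17.5 or 22.5 mm, not known beforehand: measure it.
- gauge: Dial depth gauge, 0.25 kg, upright on its stand at the start. Origin: centre of the underside of its foot; z up. Foot: steel bar 24 mm (x) by 90 mm (y), 12 mm high; it bridges the pocket with its 90 mm length across. The sprung probe comes out of its middle. Above the foot a round dial 46 mm across faces +x (15 to 61 mm up), then the grip block.
- gauge_grip (a point): Centre of the gauge's black grip block, 82 mm above the foot's underside; block 20 mm (x) by 30 mm (y), 36 mm high; take it across its 30 mm. Axes as the gauge.
- probe (a joint): How far the gauge's probe is pushed in, m: 0 fully out (rounded tip, 5.6 mm wide, 26 mm below the foot), 0.026 level with the foot. With the foot flat, depth = 26 mm minus this (may read up to 1 mm too deep). Spring: 10 N at 0, plus 0.4 N per mm. Dial, one tick per 2 mm of depth: seen from in front the hand points lower left at 0 depth, over the top to lower right at 26 mm (probe free).
- gauge_stand: Wooden stand of the gauge, a block 70 mm (x) by 105 mm (y), 45 mm high, with a 24 mm hole 38 mm deep in the middle of its top, in which the probe hangs free; the gauge's foot lies over the hole along the stand's y. Fixed. Origin: centre of its underside.
- patch12: Bare wooden patch with rounded edges, 75 mm long (x), 13 mm wide (y), 12 mm high (z), 30 g, lying on the bench. Origin: its middle (6 mm above its underside). Fits a pocket about 12.5 mm deep.
- patch17: Bare wooden patch with rounded edges, 75 mm long (x), 13 mm wide (y), 17 mm high (z), 30 g, lying on the bench. Origin: its middle (8.5 mm above its underside). Fits a pocket about 17.5 mm deep.
- patch22: Bare wooden patch with rounded edges, 75 mm long (x), 13 mm wide (y), 22 mm high (z), 30 g, lying on the bench. Origin: its middle (11 mm above its underside). Fits a pocket about 22.5 mm deep.
- brush: Bystander: wide flat paint brush with a wooden handle, lying, 190 mm long. Leave it alone.
- filling_knife: Bystander: filling knife with a wooden handle and a 70 mm steel blade, lying, 220 mm long. Leave it alone.
- sanding_block: Bystander: cork sanding block 55 x 80 x 30 mm lying on the far part of the plank. Leave it alone.
- filler_tin: Bystander: tin 86 mm across, 85 mm high, standing. Leave it alone.
- tape_roll: Bystander: roll of masking tape 104 mm across, 25 mm high, lying. Leave it alone.
Not all that is in view belongs to the job. Leave any orange look-alike of the patch12 alone.

How it is judged:
By the outcome, as a careful person would: the job done as asked, in the order asked, and still so for the second after the job is handed in, with the robot touching nothing.
It also fails if it takes over 64 s, if anything falls off the work surface, if the arm or the gripper's body presses on something with over 40 N, if the wrist force passes 120 N, or if a joint passes its speed limit or range.

## Robot

A 6-joint arm with a two-finger parallel gripper is mounted at the origin on the work surface. World frame = base frame: x ahead of the robot, y to its left, z up, the work surface at z = 0. Lengths are in m, angles in rad, forces in N, time in s.
With the tool pointing down it reaches from about 0.375 to 0.975 m from the base axis. Payload 3.8 kg.
Tool frame: the origin (TCP) lies between the finger pads; the fingertips stand robot.tips_ahead ahead of it and the grasp point (between the pads) is the TCP (robot.tips_ahead is the distance from the TCP to the fingertips, in m); z points along the fingers, y is the line along which they close (so a half turn about z gives the same grasp; the last joint's range is limited). The gripper opens to 85 mm and grips with 20 to 120 N. Pads are 22 mm wide; open, the fingers measure 114 mm over their backs; the gripper's body (76 mm by 85 mm) begins 54 mm behind the grasp point. The pads swing forward as they close: fully open they stand 13 mm farther back than shut.
Start: joints at [-0.037, 0.264, 1.604, -0, 1.274, -0.037], TCP at [0.675, -0, 0.25] pointing down, gripper open.
Joint ranges: [-2.63, 2.63], [-0.94, 2.18], [0.31, 2.57], [-1.31, 4.45], [0, 2.66], [-2.55, 2.55]. Speed limits (rad/s): [2.57, 2.57, 3.14, 3.14, 3.14, 3.14].

## Interface

Orientations are given as a 3x3 rotation matrix whose columns are the frame's x, y, z axes.
In Python, from plant import robot, gripper_to, viewer gives the robot as it stands. Calls block until the motion is done:
- robot.goto(position, orientation): joint-space move of the TCP to a pose.
- robot.move_l(position, ori=None, max_speed=0.15): straight line of the TCP; ori=None keeps the orientation; max_speed is the mean speed in m/s.
- robot.goto_joints(angles): joint-space move.
- gripper_to(opening, grasp_force=None): opening from 0.0 (shut) to 1.0 (fully open); grasp_force is the grip in N (None keeps the last); returns when the fingers have stopped.
- robot.pause(seconds).
- robot.inverse_kinematics(position, orientation): joint angles nearest the present ones, or None.
- viewer.read_camera(name): name is "scene" or "side" or "wrist"; returns a dict with "img" (420x560x3 uint8, red, green, blue), "range_z" (420x560 float32, m along the optical axis (not along the pixel's ray), 0 where there is no reading), "fovy" (degrees; the focal length in pixels is half the picture's height over the tangent of half this angle, whatever the lens; pixels are square), "cx", "cy" (the principal point, pixels), "eye" and "attitude" of the camera in the world; the wrist camera has in their place "tool_from_camera" (4x4, takes a point from camera to tool coordinates, whose origin is the TCP and whose axes are the flange's). Camera axes: x right, y down, z forward; pixel columns grow to the right and rows downward; lengths in m; the calibration is good to about 2 mm. The wrist camera is an equidistant fisheye: a pixel r from the principal point sees the ray r / f radians off the axis. A picture is of the moment at which its call begins: read the wrist's pose just before it.
A pose or a line that the arm cannot do raises robot.Unreachable and nothing moves.
- robot.finish_job(): hands the job in; it is judged then, once.
Readings, each from a call of its own:
- robot.current_time_s(): time.
- robot.current_qpos(): joint angles.
- robot.current_qd(): joint speeds.
- robot.current_effort(): joint torques, N m.
- robot.current_tool_pos(): TCP position.
- robot.current_ee_rot(): TCP orientation.
- robot.current_contact_force(): force on the tool from outside, world axes, zero at the start.
- robot.current_torque(): the same for the moment, N m.
- robot.current_opening(): opening from 0.0 (shut) to 1.0 (fully open).
- robot.current_finger_force(): force on a finger pad.
Only numpy, scipy, OpenCV 4.12 (cv2) and the standard library are available. Lean on these libraries where they do the work, as an engineer would, in place of code of your own. Each camera call takes 0.05 s, during which the arm holds its last target. There are 200 camera calls.

## Working session

There is one attempt and no reset: what is moved stays moved. The work goes in short steps, each a Python script; the robot and the scene stay as the last script left them, time stands still between calls to the robot, and variables do not carry over. Pictures are saved under pics/ and viewed, at most 10 in all, crops included, and the job is handed in when it is done.

```bash
ls; mkdir -p pics; python3 - <<'E'
from plant import robot, viewer
import cv2, numpy as np, pickle
for n in ("scene","side"):
    d=viewer.read_camera(n); pickle.dump(d,open(n+".pkl","wb"))
    cv2.imwrite(f"pics/{n}0.png",cv2.resize(d["img"][:,:,::-1],(800,600)))
    print(n,d["fovy"],d["cx"],d["cy"],d["eye"],d["attitude"],(d["range_z"]>0).mean())
print(robot.tips_ahead,robot.current_time_s())
E
```

```text
pics
scene 46.82824511652713 292.18845427141525 212.1536380589835 [1.19434824 0.42055396 1.01740989] [[-0.60234993  0.60826941 -0.51689736]
 [ 0.79821427  0.46332633 -0.38494504]
 [ 0.00534186 -0.64446647 -0.76461391]] 0.9961267006802721
side 51.17194644246861 280.91619218730693 210.24322898074595 [-0.01986629  0.73148144  0.86195324] [[-0.77370157 -0.40855706  0.48421794]
 [-0.63326719  0.47587032 -0.61034425]
 [ 0.0189355  -0.77886364 -0.62690739]] 0.9958205782312926
0.019 0.1
```

View pics/scene0.png

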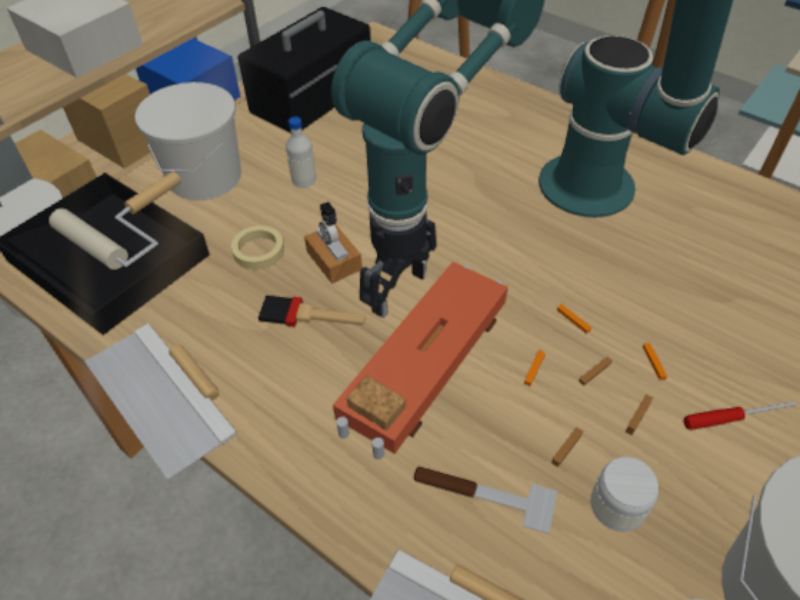

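View pics/side0.png

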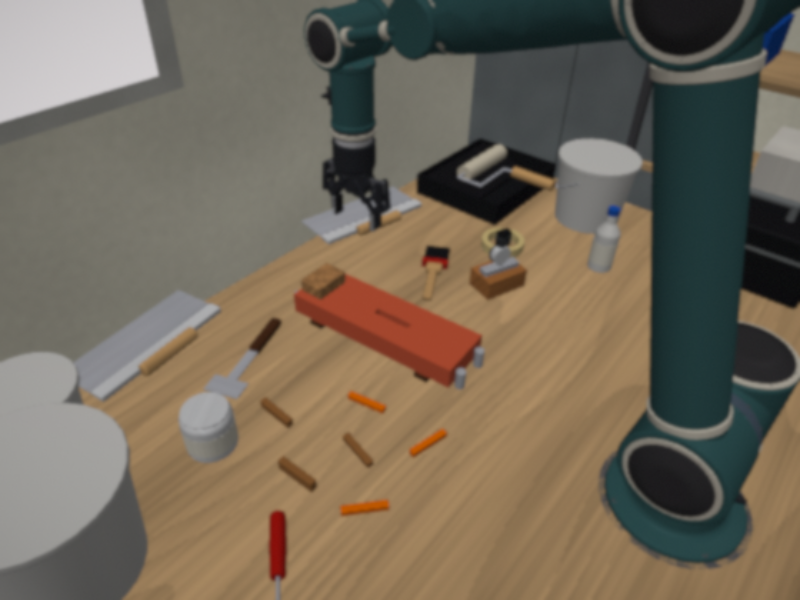

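The scene view shows the red plank with its pocket at (433,335), and the gauge on its stand at (330,240). The brown patches are at (595,370), (640,413) and (568,446). The orange look-alikes, to be left alone, are at (575,318), (535,367) and (655,360). The side view agrees. Next I localise them from range data.

```bash
cat > h.py <<'E'
import numpy as np, cv2, pickle
def pts(d):
    f=d["img"].shape[0]/2/np.tan(np.radians(d["fovy"])/2)
    v,u=np.mgrid[:420,:560]; z=d["range_z"]
    c=np.stack([(u-d["cx"])/f*z,(v-d["cy"])/f*z,z],-1)
    return c@np.array(d["attitude"]).T+np.array(d["eye"])
def rect(p):
    (c,s,a)=cv2.minAreaRect((p[:,:2]*1000).astype(np.float32))
    if s[0]<s[1]: s=s[::-1]; a+=90
    return np.array(c)/1000,np.round(s,1),(a+90)%180-90
E
python3 - <<'E'
from h import *
for n in ("scene","side"):
    d=pickle.load(open(n+".pkl","rb")); P=pts(d); hsv=cv2.cvtColor(d["img"],cv2.COLOR_RGB2HSV)
    H,S,V=[hsv[...,i].astype(int) for i in range(3)]
    ok=(d["range_z"]>0)&(P[...,0]>0.25)&(P[...,0]<1.1)&(abs(P[...,1])<.6)
    print(n,"table z",np.median(P[...,2][ok&(P[...,2]<.02)]))
    red=ok&(H<9)&(S>150)&(P[...,2]>.02)
    k,l,st,c=cv2.connectedComponentsWithStats(red.astype(np.uint8))
    i=1+st[1:,4].argmax(); r=(l==i); zt=np.percentile(P[...,2][r],80)
    top=r&(abs(P[...,2]-zt)<.006); print("plank top",zt,rect(P[top]))
    # pocket: hole inside red
    cl=[x for x in [*cv2.findContours(r.astype(np.uint8),cv2.RETR_CCOMP,cv2.CHAIN_APPROX_NONE)[0]]]
    cs,hi=cv2.findContours(r.astype(np.uint8),cv2.RETR_CCOMP,cv2.CHAIN_APPROX_NONE)
    for q,hh in zip(cs,hi[0]):
        if hh[3]>=0 and cv2.contourArea(q)>15:
            f=210/np.tan(np.radians(d["fovy"])/2); uv=q[:,0].astype(float)
            ray=np.c_[(uv-[d["cx"],d["cy"]])/f,np.ones(len(uv))]@np.array(d["attitude"]).T
            w=np.array(d["eye"])+ray*((zt-d["eye"][2])/ray[:,2])[:,None]
            print(" hole",cv2.contourArea(q),uv.mean(0),rect(w))
    hi=ok&(P[...,2]>.006)&(P[...,2]<.2)
    for nm,m in (("obj",hi&(P[...,2]<.035)&~red),("stand/gauge",ok&(P[...,2]>.038)&(P[...,2]<.18)&~red)):
        k,l,st,c=cv2.connectedComponentsWithStats(m.astype(np.uint8))
        for i in range(1,k):
            if 25<st[i,4]<4000:
                p=P[l==i]; print(nm,st[i,4],c[i].round(0),rect(p),"z",np.percentile(p[:,2],[50,95]).round(4),"rgb",np.median(d["img"][l==i],0))
E
```

```text
scene table z 0.0008522441766956046
plank top 0.05681070761714828 (array([0.60454327, 0.00106402]), array([383.3, 122.9]), 4.591837406158447)
 hole 1020.5 [263.09708738 281.30097087] (array([0.75187549, 0.00813926]), array([95.9, 73. ]), -87.81844162940979)
 hole 108.0 [302.25       236.20454545] (array([0.59204675, 0.00385641]), array([73.2, 14. ]), 4.238068580627441)
obj 125 [212. 126.] (array([ 0.38728653, -0.51321313]), array([71.7, 41.6]), -61.85802459716797) z [0.0199 0.0332] rgb [134. 133. 123.]
obj 449 [105. 181.] (array([ 0.7443266 , -0.56768494]), array([162.4,  60.5]), 1.3375040292739868) z [0.0224 0.0339] rgb [35. 33. 31.]
obj 637 [180. 173.] (array([ 0.59486688, -0.43039987]), array([105.1, 102.9]), 50.608123779296875) z [0.0236 0.0288] rgb [153. 142. 101.]
obj 258 [235. 187.] (array([ 0.54845471, -0.28489001]), array([126.6,  61.9]), -74.7959451675415) z [0.0208 0.0333] rgb [110.  75.  42.]
obj 799 [102. 204.] (array([ 0.80548297, -0.51033722]), array([277. ,  91.4]), -19.579872131347656) z [0.0213 0.0337] rgb [37. 33. 28.]
obj 869 [211. 219.] (array([ 0.65509503, -0.22
[... 7120 characters left out ...]
 [225. 197.] (array([0.75757074, 0.01962611]), array([127.8,  77.1]), 71.6990966796875) z [0.0823 0.086 ] rgb [131.   94.   58.5]
stand/gauge 26 [335. 245.] (array([ 0.40879901, -0.04841061]), array([20.6, 15.4]), -10.290321350097656) z [0.0396 0.044 ] rgb [127.  124.  124.5]
stand/gauge 1814 [ 28. 266.] (array([0.84011621, 0.55091632]), array([138.5, 107.5]), -24.0107421875) z [0.1473 0.1494] rgb [161. 160. 157.]
stand/gauge 1269 [144. 294.] (array([0.64188843, 0.40162109]), array([84.7, 82. ]), -63.30437469482422) z [0.0821 0.0862] rgb [160. 158. 159.]
stand/gauge 505 [ 92. 358.] (array([0.54950439, 0.58112598]), array([60. , 14.1]), -42.027992248535156) z [0.1206 0.1736] rgb [80. 80. 78.]
```

```bash
python3 - <<'E'
import pickle,cv2,numpy as np
a=pickle.load(open("scene.pkl","rb"))["img"]
x=cv2.resize(a[130:200,195:265],(400,400),interpolation=cv2.INTER_CUBIC); y=cv2.resize(a[210:335,365:490],(400,400),interpolation=cv2.INTER_CUBIC)
cv2.imwrite("pics/crop0.png",np.hstack([x,y])[:,:,::-1])
E
```

```text
(no output)
```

View pics/crop0.png

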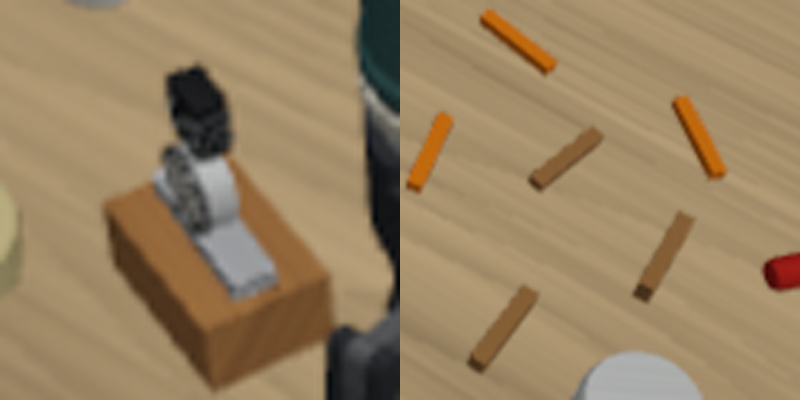

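The crop confirms the gauge is upright, dial facing image-left (its +x at about -19° in the world), and the three brown patches are distinct from the orange ones. By height: patch12 at (0.446, 0.256), patch17 at (0.608, 0.290), patch22 at (0.485, 0.356). Next a near look at the pocket and then at the gauge with the wrist camera.

```bash
cat >> h.py <<'E'
from plant import robot, gripper_to, viewer
def Rt(deg):  # tool down, y axis at deg; keep in half-turn nearest start
    a=np.radians(deg); c,s=np.cos(a),np.sin(a)
    return np.array([[-s,c,0],[c,s,0],[0,0,-1.]])
def wrist(name):
    R=np.array(robot.current_ee_rot()); t=np.array(robot.current_tool_pos())
    d=viewer.read_camera("wrist"); T=np.array(d["tool_from_camera"])
    d["C"]=R@T[:3,:3]; d["o"]=R@T[:3,3]+t
    pickle.dump(d,open(name+".pkl","wb")); cv2.imwrite(f"pics/{name}.png",d["img"][:,:,::-1]); return d
def rays(d,uv):
    f=210/np.tan(np.radians(d["fovy"])/2); q=(np.asarray(uv,float)-[d["cx"],d["cy"]])/f
    r=np.linalg.norm(q,axis=-1,keepdims=True)+1e-9
    return np.concatenate([q/r*np.sin(r),np.cos(r)],-1)@d["C"].T
def onplane(d,uv,z):
    w=rays(d,uv); return d["o"]+w*((z-d["o"][2])/w[...,2])[...,None]
def wpts(d):
    f=210/np.tan(np.radians(d["fovy"])/2); v,u=np.mgrid[:420,:560]
    q=np.stack([u-d["cx"],v-d["cy"]],-1)/f; r=np.linalg.norm(q,axis=-1,keepdims=True)+1e-9
    c=np.concatenate([q/r*np.tan(r),np.ones_like(r)],-1)*d["range_z"][...,None]
    return c@d["C"].T+d["o"]
E
python3 - <<'E'
from h import *
R=np.array(robot.current_ee_rot()); print(R.round(3))
s=1 if R[1,1]>0 else -1
robot.goto([0.585,0.0,0.21],Rt(94.7 if s>0 else -85.3))
d=wrist("w_pocket"); print(d["fovy"],np.array(d["tool_from_camera"]).round(3),robot.current_time_s())
robot.goto([0.52,-0.2915,0.26],Rt(70.6 if s>0 else -109.4)); print(robot.current_qpos())
d=wrist("w_gauge"); print(robot.current_time_s())
a,b=cv2.imread("pics/w_pocket.png"),cv2.imread("pics/w_gauge.png")
cv2.imwrite("pics/pair1.png",cv2.resize(np.hstack([a,b]),(800,300)))
E
```

```text
[[-0.     1.    -0.002]
 [ 1.     0.     0.   ]
 [ 0.    -0.002 -1.   ]]
65.70646984690485 [[ 0.    -0.956 -0.292  0.073]
 [ 1.     0.    -0.     0.   ]
 [ 0.    -0.292  0.956 -0.123]
 [ 0.     0.     0.     1.   ]] 1.6167
[-5.51586479e-01  1.10068679e-01  1.76759297e+00  7.59600889e-04
  1.26459704e+00 -1.78479110e+00]
2.825
```

View pics/pair1.png

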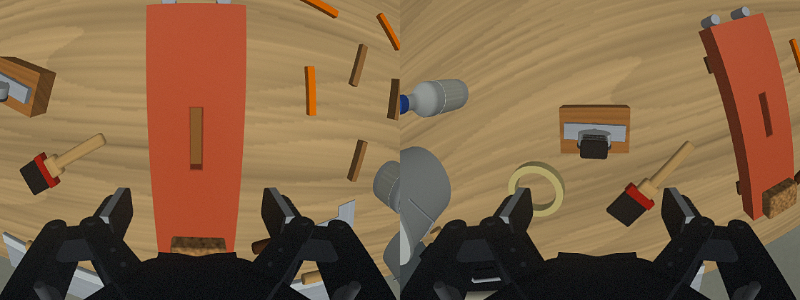

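The pair shows the pocket at (195,138) in the left half. In the right half the gauge is on its stand, foot at (594,131) and grip block at (594,148). Now precise numbers from these.

```bash
cat > pk.py <<'E'
from h import *
def plank(d):
    P=wpts(d); hsv=cv2.cvtColor(d["img"],cv2.COLOR_RGB2HSV).astype(int); H,S,V=hsv[...,0],hsv[...,1],hsv[...,2]
    red=((H<9)|(H>172))&(S>150)&(V>110)
    k,l,st,c=cv2.connectedComponentsWithStats(red.astype(np.uint8)); r=l==1+st[1:,4].argmax()
    cs,hi=cv2.findContours(r.astype(np.uint8),cv2.RETR_CCOMP,cv2.CHAIN_APPROX_NONE)
    zt=np.median(P[...,2][r]); out=None
    hs=[q for q,h in zip(cs,hi[0]) if h[3]>=0]; q=max(hs,key=cv2.contourArea)
    w=onplane(d,q[:,0],zt); return zt,rect(P[r]),rect(w),w,q
if __name__=="__main__":
    d=pickle.load(open("w_pocket.pkl","rb")); zt,pr,ho,w,q=plank(d); print(zt,pr,ho,q[:,0].min(0),q[:,0].max(0))
    P=wpts(d); 
    m=np.zeros((420,560),np.uint8); cv2.drawContours(m,[q],-1,1,-1); m=cv2.erode(m,np.ones((5,5)))>0
    print("floor z",np.percentile(P[...,2][m],[5,20,50,80,95]).round(4))
    d=pickle.load(open("w_gauge.pkl","rb")); P=wpts(d); m=(np.hypot(P[...,0]-.52,P[...,1]+.2915)<.07)&(d["range_z"]>0)
    for lo,hi in ((.038,.05),(.051,.063),(.135,.15)):
        p=P[m&(P[...,2]>lo)&(P[...,2]<hi)]; print(lo,len(p),rect(p),np.median(p[:,2]))
    d=pickle.load(open("w_pocket.pkl","rb")); P=wpts(d)
    m=(d["range_z"]>0)&(P[...,2]>.006)&(P[...,2]<.03)&(P[...,1]>.08)&(P[...,1]<.45)&(P[...,0]>.4)&(P[...,0]<.7)
    k,l,st,c=cv2.connectedComponentsWithStats(m.astype(np.uint8))
    for i in range(1,k):
        if st[i,4]>80: print(c[i],rect(P[l==i]),np.median(P[l==i][:,2]))
E
python3 pk.py
```

```text
0.05407848001207988 (array([0.59205811, 0.00411372]), array([354.8, 130.9]), 4.36873197555542) (array([ 0.58489276, -0.00085386]), array([82. , 17.2]), 4.197200298309326) [265 149] [284 238]
floor z [0.0305 0.0311 0.0317 0.0324 0.0368]
0.038 3452 (array([ 0.52040588, -0.29382208]), array([106.1,  70.8]), 70.70689392089844) 0.044480469291516
0.051 1376 (array([ 0.52058124, -0.29362823]), array([90.1, 24.5]), 68.0219955444336) 0.05639351075635443
0.135 1023 (array([ 0.52031744, -0.29371106]), array([29.7, 20.4]), 69.35116577148438) 0.14417608361426143
[502.61674718  91.44605475] (array([0.44672363, 0.25452661]), array([74.8, 15.6]), -12.7401123046875) 0.010964464107134364
[435.46024096 126.69156627] (array([0.50569226, 0.16567264]), array([75. , 14.4]), 11.055719375610352) 0.011142319283321184
[553.21266968 140.68325792] (array([0.48546368, 0.35479239]), array([75.2, 16.3]), 1.7753312587738037) 0.017317317369895613
[501.08333333 225.14766082] (array([0.60974683, 0.28824661]), array([76. , 15.1]), -2.5128936767578125) 0.015508169255359305
[536.35435435 247.99399399] (array([0.63746777, 0.37432877]), array([84.8, 36.8]), -21.13982391357422) 0.018246541951146944
[489.54255319 284.31914894] (array([0.69709283, 0.30080139]), array([30.8, 11.7]), -76.2196273803711) 0.009353966122144342
```

Everything matches the stated sizes: foot 90x24, grip 30x20, pocket 82x17 including the chamfer. The range data hints at a depth of about 22.4 mm, to be confirmed with the gauge. Taking the gauge.

```bash
python3 - <<'E'
from h import *
G=np.array([.5203,-.2937]); R=Rt(69.8)
gripper_to(0.75)
robot.goto([*G,.20],R); robot.move_l([*G,.131],max_speed=.12)
print("F0",robot.current_contact_force())
gripper_to(0.0,70); print("open",robot.current_opening(),robot.current_finger_force(),robot.current_tool_pos(),robot.current_contact_force())
robot.move_l([*G,.235],max_speed=.12); robot.pause(.2); F=robot.current_contact_force(); print("lifted",F)
R2=Rt(94.5); Q=np.array([.585,-.0008])
robot.goto([*Q,.235],R2); robot.pause(.2); print("over",robot.current_contact_force(),robot.current_tool_pos(),robot.current_time_s())
d=viewer.read_camera("scene"); w=wrist("w_over"); pickle.dump(d,open("s_over.pkl","wb"))
s=viewer.read_camera("side")
cv2.imwrite("pics/over.png",np.hstack([cv2.resize(d["img"][170:260,245:365],(400,300)),cv2.resize(w["img"],(400,300))])[:,:,::-1])
E
```

```text
F0 [-0.02220917 -0.27643071  0.79193567]
open 0.34343781440552734 69.80460047721863 [ 0.52116694 -0.29444824  0.13239572] [ 0.13647209 -1.13217165  5.25363402]
lifted [-0.66693428 -0.44744854 -2.60569661]
over [ 0.84149791  0.22838976 -2.67821168] [ 0.58503953 -0.00225513  0.23499974] 7.225
```

View pics/over.png

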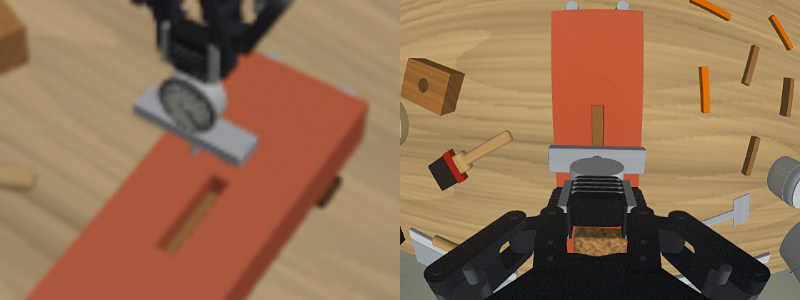

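The gauge hangs upright over the pocket (scene crop: dial at (188,100), pocket at (195,215)), with the foot across the plank. Lowering with force checks.

```bash
python3 - <<'E'
from h import *
f=lambda: (np.array(robot.current_contact_force())-[0,0,-2.65])
off=.0874; Q=[.585,.0002]
robot.move_l([*Q,.07+off],max_speed=.1); robot.pause(.15)
p=np.array(robot.current_tool_pos()); print("at",p,f())
if f()[2]<3:
    z=.07+off
    while z>.04+off:
        F=f()[2]; zt=robot.current_tool_pos()[2]
        # foot height
        z-=.0015 if zt-off>.060 else .0006
        robot.move_l([*Q,z],max_speed=.03); robot.pause(.06)
        F=f(); zt=robot.current_tool_pos()[2]; print("cmd %.4f foot %.4f F"%(z-off,zt-off),F.round(1))
        if F[2]>17.5: break
print(robot.current_time_s(),robot.current_torque())
E
```

```text
at [5.85831037e-01 1.66403487e-04 1.58593566e-01] [-0.159666    1.33967353  0.15513796]
cmd 0.0685 foot 0.0686 F [-0.2  0.7  0.4]
cmd 0.0670 foot 0.0669 F [-0.2 -0.7 -0.1]
cmd 0.0655 foot 0.0654 F [-0.8  0.  -0.7]
cmd 0.0640 foot 0.0639 F [-0.2  0.2 -1.3]
cmd 0.0625 foot 0.0624 F [-0.5  0.5  0.1]
cmd 0.0610 foot 0.0609 F [ 0.8 -0.2  0.3]
cmd 0.0595 foot 0.0594 F [0.1 0.7 0.2]
cmd 0.0589 foot 0.0589 F [-0.1  0.5 -0.3]
cmd 0.0583 foot 0.0583 F [-0.6  0.3 -0.3]
cmd 0.0577 foot 0.0579 F [-0.1 -0.2  0.8]
cmd 0.0571 foot 0.0576 F [-1.3  0.9  4.1]
cmd 0.0565 foot 0.0573 F [-0.9 -0.   8.1]
cmd 0.0559 foot 0.0571 F [-2.9 -0.1 10. ]
cmd 0.0553 foot 0.0566 F [-1.9  0.2 10.3]
cmd 0.0547 foot 0.0560 F [-1.4  0.3 10.8]
cmd 0.0541 foot 0.0555 F [-3.1 -0.  10.2]
cmd 0.0535 foot 0.0549 F [-1.9  0.4 10.5]
cmd 0.0529 foot 0.0546 F [-3.1  1.1 12.7]
cmd 0.0523 foot 0.0546 F [-4.2 -0.  15.1]
cmd 0.0517 foot 0.0546 F [-4.1  0.1 17.9]
14.6167 [0.22979548 1.24578895 0.0196042 ]
```

Tip contact plateaus at foot height 0.0571 and the foot bears at 0.0546. That is about 2.5–3 mm of travel, so the depth is about 23 mm (may read deep), which points to 22.5. Holding here and reading the dial.

```bash
python3 - <<'E'
from h import *
def av(n=10):
    L=[]
    for _ in range(n): robot.pause(.03); L.append(np.array(robot.current_contact_force()))
    return np.mean(L,0)+[0,0,2.65],np.std(L,0)
a,s=av(); print(a,s)
need=11.25+7.3-a[2]
if abs(need)>.7:
    # ~4.3 N per mm commanded
    p=[.585,.0002,.0517+.0874-need/4.3e3]; robot.move_l(p,max_speed=.03); print("moved",p)
for _ in range(4): print(av(12)[0].round(2))
d=viewer.read_camera("scene"); w=wrist("w_hold"); pickle.dump(d,open("s_hold.pkl","wb"))
robot.pause(.2); print(av()[0],np.array(robot.current_ee_rot()).round(4)[:,2],robot.current_time_s())
cv2.imwrite("pics/hold.png",np.hstack([cv2.resize(d["img"][190:250,265:345],(400,300),interpolation=cv2.INTER_CUBIC),cv2.resize(w["img"],(400,300))])[:,:,::-1])
E
```

```text
[-4.90715908 -0.25528989 17.76050562] [0.52164839 0.52732995 0.62621354]
moved [0.585, 0.0002, np.float64(0.1389163966565461)]
[-5.38  0.14 18.6 ]
[-5.45 -0.15 18.55]
[-5.05 -0.   18.53]
[-5.14  0.16 18.63]
[-5.14303962 -0.11770859 18.51464421] [ 0.002 -0.    -1.   ] 17.4333
```

View pics/hold.png

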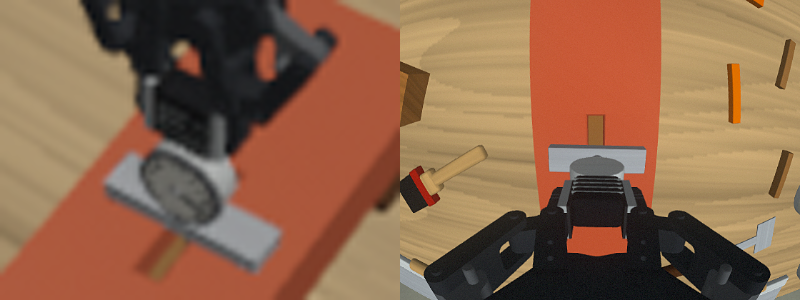

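The foot sits flat across the plank in the picture (crop: foot at (190,210), dial at (180,185)). The 5 N side force in x is the only thing that could tilt it, so I check the tilt from range data.

```bash
python3 - <<'E'
from h import *
for n in ("w_over","w_hold"):
    d=pickle.load(open(n+".pkl","rb")); P=wpts(d); img=d["img"].astype(int)
    z0=d["o"][2]
    t={"w_over":.235-.0874+.012,"w_hold":.0665}[n]
    m=(d["range_z"]>0)&(abs(P[...,2]-t)<.004)&(abs(P[...,0]-.585)<.03)&(abs(P[...,1])<.055)
    m&=img.max(-1)-img.min(-1)<40
    p=P[m]; A=np.c_[p[:,:2]-[.585,0],np.ones(len(p))]; c=np.linalg.lstsq(A,p[:,2],rcond=None)[0]
    print(n,len(p),"slope deg",np.degrees(c[:2]).round(2),c[2],rect(p))
d=pickle.load(open("w_hold.pkl","rb"));P=wpts(d);img=d["img"].astype(int)
m=(img[...,0]-img[...,2]>70)&(abs(P[...,2]-.054)<.006)&(abs(P[...,0]-.56)<.05)&(abs(P[...,1])<.055);p=P[m]
A=np.c_[p[:,:2]-[.585,0],np.ones(len(p))]; print("plank",np.degrees(np.linalg.lstsq(A,p[:,2],rcond=None)[0][:2]))
E
```

```text
w_over 3268 slope deg [ 0.98 -0.05] 0.1590412709567365 (array([ 0.58421466, -0.00234002]), array([90.3, 24.2]), -86.97826838493347)
w_hold 3285 slope deg [ 0.86 -0.03] 0.06611200319747997 (array([ 5.84461182e-01, -9.33799744e-05]), array([90. , 24.2]), -87.03114104270935)
plank [ 0.00688581 -0.01963166]
```

The foot is tilted 0.9° along x. I rock the tool to correct that, re-press and take a second hold.

```bash
python3 - <<'E'
from h import *
from scipy.spatial.transform import Rotation as Ro
def av(n=10):
    L=[]
    for _ in range(n): robot.pause(.03); L.append(np.array(robot.current_contact_force()))
    return np.mean(L,0)+[0,0,2.65]
def slope(d):
    P=wpts(d); img=d["img"].astype(int)
    m=(d["range_z"]>0)&(abs(P[...,2]-.0665)<.004)&(abs(P[...,0]-.585)<.03)&(abs(P[...,1])<.055)&(img.max(-1)-img.min(-1)<40)
    p=P[m]; return np.degrees(np.linalg.lstsq(np.c_[p[:,:2]-[.585,0],np.ones(len(p))],p[:,2],rcond=None)[0][:2])
z=.1389; ang=.95
robot.move_l([.585,.0002,z+.0022],max_speed=.05)
R=Ro.from_euler("y",ang,degrees=True).as_matrix()@Rt(94.5)
robot.move_l([.585,.0002,z+.0022],R,max_speed=.05)
print("free",av(5))
z+=.0008
for i in range(8):
    robot.move_l([.585,.0002,z],R,max_speed=.03); a=av(5); print(z,a.round(2))
    need=11.2+7.3-a[2]
    if abs(need)<.8: break
    z-=np.clip(need/4.3e3,-.0008,.0008)
d=wrist("w_hold2"); print("slope",slope(d),robot.current_tool_pos())
for _ in range(4): print(av(11).round(2))
print(robot.current_time_s())
E
```

```text
free [-0.61891329  0.11227656 10.52379401]
0.1397 [-1.14  0.41 12.41]
0.1389 [-3.04  0.32 16.42]
0.13841639221589935 [-3.49  0.17 18.53]
slope [ 0.37363333 -0.0301627 ] [5.86958935e-01 1.87195053e-04 1.42046486e-01]
[-3.35  0.38 18.3 ]
[-3.7   0.08 18.32]
[-3.6   0.1  18.35]
[-3.7   0.46 18.44]
20.8667
```

```bash
python3 - <<'E'
from h import *
from scipy.spatial.transform import Rotation as Ro
def av(n=10):
    L=[]
    for _ in range(n): robot.pause(.03); L.append(np.array(robot.current_contact_force()))
    return np.mean(L,0)+[0,0,2.65]
def slope(d):
    P=wpts(d); img=d["img"].astype(int)
    m=(d["range_z"]>0)&(abs(P[...,2]-.0665)<.004)&(abs(P[...,0]-.585)<.03)&(abs(P[...,1])<.055)&(img.max(-1)-img.min(-1)<40)
    p=P[m]; return np.degrees(np.linalg.lstsq(np.c_[p[:,:2]-[.585,0],np.ones(len(p))],p[:,2],rcond=None)[0][:2])
z=.1384; R=Ro.from_euler("y",1.45,degrees=True).as_matrix()@Rt(94.5)
robot.move_l([.585,.0002,z+.0022],max_speed=.05)
robot.move_l([.5845,.0002,z+.0022],R,max_speed=.05)
z+=.0003
for i in range(8):
    robot.move_l([.5845,.0002,z],R,max_speed=.03); a=av(5); print(z,a.round(2))
    need=11.2+7.3-a[2]
    if abs(need)<.8: break
    z-=np.clip(need/4.3e3,-.0008,.0008)
d=wrist("w_hold3"); print("slope",slope(d),robot.current_tool_pos())
for _ in range(4): print(av(11).round(2))
print(robot.current_time_s(),np.array(robot.current_ee_rot())[:,2])
E
```

```text
0.1387 [-1.24  0.49 15.6 ]
0.13802639724174642 [-2.32  0.37 18.46]
slope [ 0.3036815  -0.04077558] [5.87347240e-01 1.72098588e-04 1.42067675e-01]
[-1.83  0.38 18.05]
[-1.76  0.34 18.42]
[-2.07  0.53 18.32]
[-2.    0.45 18.47]
23.7167 [-1.85075707e-02 -1.36307141e-04 -9.99828711e-01]
```

```bash
python3 - <<'E'
from h import *
for n in ("w_hold","w_hold2","w_hold3"):
    d=pickle.load(open(n+".pkl","rb"));P=wpts(d);img=d["img"].astype(int)
    m=(img[...,0]-img[...,2]>70)&(abs(P[...,2]-.054)<.006)&(P[...,0]>.43)&(P[...,0]<.57)&(abs(P[...,1])<.05)&(abs(P[...,1])>.012);p=P[m]
    A=np.c_[p[:,:2]-[.585,0],np.ones(len(p))]; c=np.linalg.lstsq(A,p[:,2],rcond=None)[0]; print(n,np.degrees(c[:2]).round(3),c[2])
E
```

```text
w_hold [ 0.019 -0.025] 0.054051812500801516
w_hold2 [ 0.021 -0.023] 0.054056771892571166
w_hold3 [ 0.029 -0.009] 0.05407022807051447
```

Since the slope stopped changing with tool rotation, the foot is flat (the residual is edge bias). The reading is about 23 mm, so patch22. Returning the gauge to its stand.

```bash
python3 - <<'E'
from h import *
from scipy.spatial.transform import Rotation as Ro
d=pickle.load(open("w_hold3.pkl","rb")); P=wpts(d); img=d["img"].astype(int)
m=(d["range_z"]>0)&(abs(P[...,2]-.0665)<.004)&(abs(P[...,0]-.585)<.03)&(abs(P[...,1])<.055)&(img.max(-1)-img.min(-1)<40)
c,s,a=rect(P[m]); t=np.array(robot.current_tool_pos()); rel=c-t[:2]; print("foot",c,s,a,"rel",rel)
R1=Ro.from_euler("y",1.3,degrees=True).as_matrix()@Rt(94.5)
tilt=Ro.from_euler("z",69.8-94.5,degrees=True).as_matrix()
R=tilt@R1; G=np.array([.5205,-.2937])-(tilt[:2,:2]@rel); print("G",G)
robot.move_l([.585,.0002,.235],max_speed=.15)
robot.goto([*G,.235],R); robot.move_l([*G,.142],max_speed=.12); robot.pause(.1)
f=lambda: robot.current_contact_force()[2]+2.65
z=.1355; print(robot.current_tool_pos(),f())
while z>.128:
    robot.move_l([*G,z],R,max_speed=.03); robot.pause(.05); F=f(); print(round(z,4),robot.current_tool_pos()[2].round(4),round(F,1))
    if F>3: break
    z-=.0008
gripper_to(0.7); robot.pause(.1); print(f(),robot.current_opening())
p=np.array(robot.current_tool_pos()); robot.move_l([*p[:2],.26],Rt(69.8),max_speed=.15)
robot.pause(.1); d=wrist("w_back"); P=wpts(d); m=(np.hypot(P[...,0]-.52,P[...,1]+.2915)<.07)&(d["range_z"]>0)
for lo,hi in ((.038,.05),(.051,.063),(.135,.15)):
    q=P[m&(P[...,2]>lo)&(P[...,2]<hi)]; print(lo,len(q),rect(q),np.median(q[:,2]))
print(robot.current_time_s())
E
```

```text
foot [5.84702454e-01 3.82881165e-05] [90.  24.3] -86.33567094802856 rel [-0.00270799 -0.00012257]
G [ 0.52301145 -0.29472022]
[ 0.52394063 -0.29525868  0.14343801] 0.37216262519596155
0.1355 0.1353 -0.6
0.1347 0.1347 0.3
0.1339 0.1338 -0.6
0.1331 0.133 -0.6
0.1323 0.1325 1.9
0.1315 0.1325 7.4
2.417552097278446 0.7006108933698101
0.038 3498 (array([ 0.52086414, -0.29394257]), array([106. ,  70.8]), 70.83979034423828) 0.04442872018319313
0.051 1396 (array([ 0.52127094, -0.29338617]), array([89.7, 24.6]), 68.24772644042969) 0.05633670624807269
0.135 1039 (array([ 0.52126746, -0.29350858]), array([30. , 20.4]), 68.56694793701172) 0.14412321741644124
30.275
```

The gauge is back on its stand within 1 mm and upright (30.3 s). Next I re-measure the pocket on the way, then grasp patch22.

```bash
python3 - <<'E'
from h import *
from pk import plank
robot.goto([.60,0,.17],Rt(94.5)); robot.pause(.1); d=wrist("w_pocket2"); zt,pr,ho,w,q=plank(d); print("pocket",zt,ho,robot.current_tool_pos())
gripper_to(.45); robot.goto([.515,.356,.16],Rt(91.8)); robot.pause(.1); d=wrist("w_patch"); P=wpts(d)
m=(d["range_z"]>0)&(P[...,2]>.019)&(P[...,2]<.026)&(abs(P[...,1]-.356)<.04)&(abs(P[...,0]-.485)<.06)
k,l,st,c=cv2.connectedComponentsWithStats(m.astype(np.uint8)); i=1+st[1:,4].argmax(); p=P[l==i]
r=rect(p); print("patch22",st[i,4],c[i],r,np.median(p[:,2]),robot.current_time_s())
cv2.imwrite("pics/patch.png",np.hstack([cv2.imread("pics/w_pocket2.png"),cv2.imread("pics/w_patch.png")])[:,:,:][::1,::1].repeat(1,0)[:, ::1] if 0 else cv2.resize(np.hstack([cv2.imread("pics/w_pocket2.png"),cv2.imread("pics/w_patch.png")]),(800,300)))
E
```

```text
pocket 0.05404357546038273 (array([ 0.58499359, -0.0010914 ]), array([80.2, 16.7]), 4.321125030517578) [ 0.60045737 -0.00145716  0.17068003]
patch22 1439 [278.09659486 162.77484364] (array([0.48571426, 0.35591876]), array([75.3, 13. ]), 2.063061237335205) 0.021386860880627467 33.4917
```

View pics/patch.png

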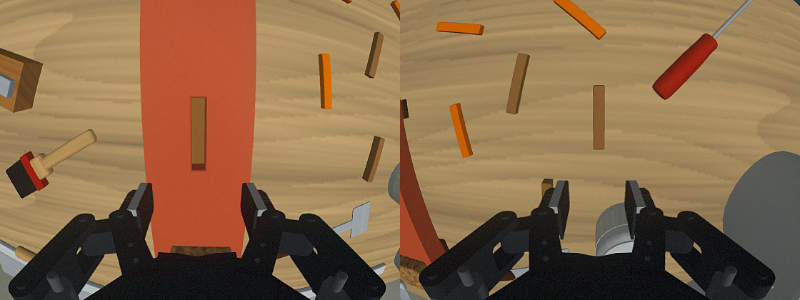

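The right half shows patch22 alone at (599,117); the left shows the empty pocket at (198,133). Both sizes match, so I grasp and insert.

```bash
python3 - <<'E'
from h import *
def settle(t,R):  # correct standing offset
    robot.pause(.1); e=np.array(t)-np.array(robot.current_tool_pos()); robot.move_l(list(np.array(t)+e),R,max_speed=.03); robot.pause(.1); return np.array(t)+e
f=lambda: np.array(robot.current_contact_force())
R=Rt(92.06); T=[.4857,.3559]
robot.goto([*T,.07],R); c=settle([*T,.07],R); print(robot.current_tool_pos())
robot.move_l([*c[:2],.031],R,max_speed=.08); print(robot.current_tool_pos(),f())
gripper_to(0.0,40); print("grip",robot.current_opening(),robot.current_tool_pos(),f())
gz=robot.current_tool_pos()[2]
robot.move_l([*c[:2],.13],R,max_speed=.15)
Q=[.5850,-.0010]; R2=Rt(94.35)
robot.goto([*Q,.11],R2); c=settle([*Q,.11],R2); F0=f(); print("over",robot.current_tool_pos(),robot.current_opening(),F0,robot.current_time_s())
d=wrist("w_ins"); s=viewer.read_camera("scene")
cv2.imwrite("pics/ins.png",np.hstack([cv2.resize(s["img"][190:265,255:355],(400,300),interpolation=cv2.INTER_CUBIC),cv2.resize(d["img"],(400,300))])[:,:,::-1])
print("gz",gz)
E
```

```text
[0.48342277 0.35505706 0.06798161]
[0.482613   0.35454008 0.03019354] [-0.93859687 -0.00522549  0.60603886]
grip 0.13527518004253788 [0.48352275 0.35518317 0.03171823] [ 0.67601314 -0.4780586   1.1555259 ]
over [ 0.58499795 -0.00193102  0.11005622] 0.13658212731965053 [ 0.37000853 -0.07934126  0.12815049] 38.0333
gz 0.03171822760093159
```

View pics/ins.png

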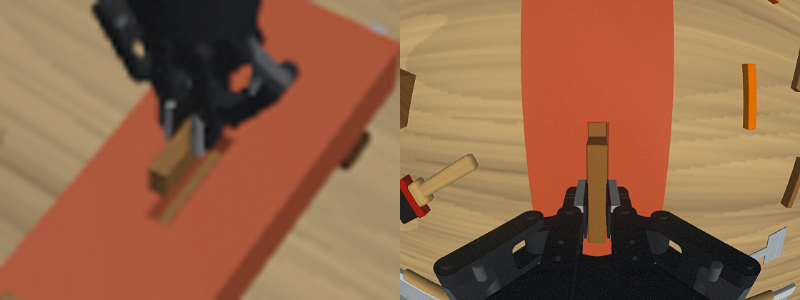

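The patch is held straight and aligned over the pocket (right half: patch (597,190), pocket end (597,130)). I measure its in-hand offset.

```bash
python3 - <<'E'
from h import *
d=pickle.load(open("w_ins.pkl","rb")); P=wpts(d); img=d["img"].astype(int)
br=(img[...,0]-img[...,2]>40)&(img[...,0]-img[...,2]<110)
m=br&(d["range_z"]>0)&(abs(P[...,2]-.1)<.006)&(abs(P[...,1])<.03)&(abs(P[...,0]-.585)<.07)
p=P[m]; print(len(p),rect(p),np.percentile(p[:,2],[5,50,95]),p[:,0].min(),p[:,0].max())
L=[]
for _ in range(8): L.append(np.array(robot.current_tool_pos())); robot.pause(.04)
print(np.array(L).round(5)[[0,2,4,7]],robot.current_time_s())
E
```

```text
3806 (array([ 5.86358704e-01, -3.06491852e-04]), array([74.9, 33.9]), 19.628400802612305) [0.09866461 0.09983025 0.10079587] 0.5491781841548224 0.6247872673233682
[[ 0.58501 -0.00216  0.11004]
 [ 0.58501 -0.00226  0.11004]
 [ 0.58496 -0.00233  0.11001]
 [ 0.58498 -0.00237  0.10999]] 38.4667
```

```bash
cat > yy.py <<'E'
from h import *
def inhand(d,zt):
    P=wpts(d); img=d["img"].astype(int); br=(img[...,0]-img[...,2]>40)&(img[...,0]-img[...,2]<110)
    m=br&(d["range_z"]>0)&(abs(P[...,2]-zt)<.004)&(abs(P[...,1])<.02)&(P[...,0]>.5)&(P[...,0]<.575)
    k,l,st,c=cv2.connectedComponentsWithStats(m.astype(np.uint8)); p=P[l==1+st[1:,4].argmax()]
    return p,rect(p)
E
python3 - <<'E'
from yy import *
d=pickle.load(open("w_ins.pkl","rb")); p,r=inhand(d,.1); print(len(p),r)
x,y=r[0]; print("patch line y minus pocket line y:",y-(-.0010+(x-.585)*np.tan(np.radians(4.35))),"xend",p[:,0].min())
E
```

```text
1658 (array([ 0.56234216, -0.00361521]), array([25.9, 13. ]), 3.469337224960327)
patch line y minus pocket line y: -0.0008916739051460236 xend 0.5491781841548224
```

```bash
python3 - <<'E'
from yy import *
f=lambda: np.array(robot.current_contact_force()); tp=lambda: np.array(robot.current_tool_pos())
R=Rt(94.9); T=np.array([.5830,-.0011,.089]); c=T.copy()
robot.move_l(list(c),R,max_speed=.08)
for _ in range(2):
    robot.pause(.35); e=T-tp(); print("e",(e*1e3).round(2)); c+=e*.9; robot.move_l(list(c),R,max_speed=.03)
robot.pause(.25); print(tp()); F0=f(); z=c[2]; ok=True
while tp()[2]>.0765:
    z-=.0015; robot.move_l([c[0],c[1],z],R,max_speed=.04); robot.pause(.04); F=f()-F0; print(tp().round(4),F.round(1))
    if F[2]>8: ok=False; break
d=wrist("w_in2"); p,r=inhand(d,tp()[2]-.0097); x,y=r[0]
print("off y",y-(-.0010+(x-.585)*np.tan(np.radians(4.35))),r,"xend",p[:,0].min(),ok,robot.current_time_s())
E
```

```text
e [-0.23  0.01 -0.31]
e [ 0.2  -0.    0.28]
[ 0.58297507 -0.00110405  0.08897163]
[ 0.5828 -0.0011  0.0873] [-0.3  0.6 -0.1]
[ 0.5829 -0.0011  0.0858] [-0.1  0.8  0.4]
[ 0.5829 -0.0011  0.0844] [ 0.6  0.  -0.2]
[ 0.5829 -0.0011  0.0829] [ 0.4 -0.2 -0.3]
[ 0.5829 -0.0011  0.0814] [-0.4 -0.7 -0.5]
[ 0.5829 -0.0011  0.0799] [-1.1  0.3  1. ]
[ 0.5829 -0.0011  0.0784] [0.3 0.3 0.5]
[ 0.5829 -0.0011  0.0769] [ 0.  -0.9  0.6]
[ 0.5829 -0.0011  0.0754] [-0.   0.4  1. ]
off y -0.0001217170247621662 (array([ 0.56134851, -0.00292084]), array([28. , 13.1]), 4.400834083557129) xend 0.547089712299333 True 43.0083
```

The patch entered freely. Releasing it, then pressing it home with shut fingertips.

```bash
python3 - <<'E'
from yy import *
f=lambda: np.array(robot.current_contact_force()); tp=lambda: np.array(robot.current_tool_pos())
R=Rt(94.5); gripper_to(.35); robot.pause(.15)
robot.move_l([.583,-.0011,.11],R,max_speed=.1); gripper_to(0.0,30)
F0=f()
for x in (.585,.560,.610):
    y=-.0010+(x-.585)*.076
    robot.move_l([x,y,.081],R,max_speed=.1); z=.081
    while z>.068:
        z-=.0015 if z>.0765 else .0008; robot.move_l([x,y,z],R,max_speed=.05); robot.pause(.03); F=f()[2]-F0[2]
        if F>10: break
    print(x,tp().round(4),round(F,1))
    robot.move_l([x,y,.081],R,max_speed=.1)
robot.move_l([.600,0,.17],R,max_speed=.2); gripper_to(.8); robot.pause(.1)
d=wrist("w_fin"); P=wpts(d); img=d["img"].astype(int)
br=(img[...,0]-img[...,2]>40)&(img[...,0]-img[...,2]<90)&(d["range_z"]>0)&(abs(P[...,0]-.585)<.05)&(abs(P[...,1])<.02)
p=P[br]; print(len(p),rect(p),np.percentile(p[:,2],[5,25,50,75,95]).round(4),robot.current_time_s())
for a,b in ((.55,.565),(.575,.595),(.605,.62)): print(np.median(p[(p[:,0]>a)&(p[:,0]<b)][:,2]))
s=viewer.read_camera("scene")
cv2.imwrite("pics/fin.png",np.hstack([cv2.resize(s["img"],(400,300)),cv2.resize(d["img"],(400,300))])[:,:,::-1])
E
```

```text
0.585 [ 0.585  -0.001   0.0731] 11.3
0.56 [ 0.5601 -0.0029  0.0732] 11.0
0.61 [0.6103 0.0009 0.0732] 13.7
544 (array([ 0.58676593, -0.00081394]), array([80. , 37.2]), -13.703765869140625) [0.032  0.0468 0.0526 0.0534 0.2238] 55.9417
0.052979568132456994
0.05315553448663163
0.052771088859877
```

View pics/fin.png

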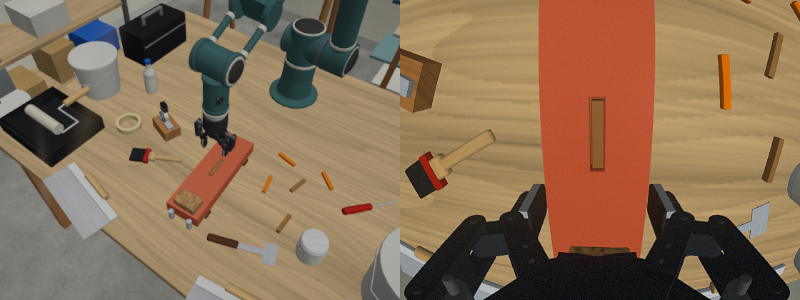

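The patch sits level at about 0.053, with the plank face at 0.054 (right half (597,134)), so it is home. The gauge stands on its stand at (167,125) in the left half, and everything else is in place. Handing in at 56 s.

```bash
python3 -c "
from plant import robot
print(robot.finish_job(),robot.current_time_s())"
```

```text
the job is handed in; nothing more can be done
the job is handed in; nothing more can be done
```

The gauge read about 23 mm, from the probe's travel rather than the dial hand (too small to read in the image), so I took the pocket as 22.5 mm, put the gauge back upright on its stand, pressed patch22 home about flush with the plank's face, and handed the job in at about 56 s of the 64 s allowed.

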